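Roll the tin into the cabinet and shut the door

ROBOT

A 7-joint arm with a two-finger parallel gripper is mounted at the origin on the work surface. World frame = base frame: x ahead of the robot, y to its left, z up, the work surface at z = 0. Lengths are in mm, angles in rad, forces in N, time in s.
With the tool pointing down it reaches from about 350 to 900 mm from the base axis. Payload 19.9 kg.
Tool frame: the origin (TCP) lies at the centre of the arm's flange, where the gripper is bolted on; the fingertips stand 173 mm ahead of it and the grasp point (between the pads) lies 155 mm ahead of it; z points along the fingers, x is the direction in which the jaws open and shut, and the axes are right-handed (so a half turn about z gives the same grasp; the last joint's range is limited). The gripper opens to 85 mm and grips with 20 to 120 N. Pads are 22 mm wide; open, the fingers measure 114 mm over their backs; the gripper's body (76 mm by 85 mm) begins 54 mm behind the grasp point. The pads swing forward as they close: fully open they stand 13 mm farther back than shut.
Start: joints at [-0.042, 0.417, -0.01, 1.614, 0.005, 1.111, -0.053], TCP at [624.995, 0.01, 404.66] pointing down, gripper open.
Joint ranges: [-2.81, 2.81], [-0.39, 2.02], [-1.27, 1.25], [0.06, 2.57], [-1.19, 4.33], [0.19, 2], [-2.82, 2.82]. Speed limits (rad/s): [1.89, 1.89, 2.39, 2.39, 3.01, 3.01, 3.01].

INTERFACE

Orientations are given as a unit quaternion [w, x, y, z].
In Python, from bench import sensors, vision, r gives the robot as it stands.
- The arm moves only by the tool move_arm, never from a script. Its argument "deltas" is a list that holds one entry, the list of rows, each a list of 6 numbers: the shift along the world's x, y, z in mm, then the turn, a rotation vector about the world's x, y, z in units of 6 degrees (1.0 is 6 degrees). In form: [[[dx, dy, dz, rx, ry, rz], ...]]. A call has exactly 8 rows; each row shifts and turns the commanded pose from where the row before left it; what a row does not reach is not made up. A row lasts 1/8 s, in which the tool goes at most 62.5 mm and 10.7 degrees, less where a joint would pass 70% of its speed; a pose out of reach is approached as far as the arm can. A call is refused whole if a number of a shift passes 62.5 or a number of a turn 1, either way. A call with a gripper value outside its range is refused whole. "claw" is the finger opening in mm, from 0 to 85.4, set as the call begins (left out, the last holds). The fingers move at their own pace and stop on an object; "newtons" is the grip in N (left out, the last holds). Time passes only in rows, so rows that do not move let the fingers close, or fill a call up. It gives the time, the measured TCP pose, the force and the opening at its end, in the units of the state.
- sensors.get_state(): the state, without advancing time (a new reading comes with each control period).
- vision.capture(name): name is "scene" or "side" or "wrist"; returns the picture (480x640x3 uint8, blue, green, red); there is no depth.
- vision.camera_params(name): a dict with "K" (3x3 intrinsics, pixels), "k1" (the pictures are not rectified: a ray, as slopes to the right and down, at radius r is drawn at 1 + k1 r^2 times it, then the intrinsics apply), "rvec" (rotation vector, rad) and "tvec" (3), from world to camera coordinates, as OpenCV has them; the wrist camera has in their place "T_tool_cam" (4x4, takes a point from camera to tool coordinates, whose origin is the TCP and whose axes are the tool frame's). Camera axes: x right, y down, z forward; pixel columns grow to the right and rows downward; lengths in mm; the calibration is good to about 2 mm. A picture is of the moment at which its call begins: read the wrist's pose just before it. camera_params takes no time and is no camera call.
- r.hand_in(): hands the job in, once; it reports no verdict.
The state is a dict: "clock": time; "qpos": joint angles; "qvel": joint speeds; "tau": joint torques, N m; "position": TCP position; "eef_rot": TCP orientation; "force": force on the tool from outside, world axes, zero at the start; "ft_torque": the same for the moment, N m; "grip_width": opening from 0.0 (shut) to 1.0 (fully open).
Only numpy, scipy, OpenCV 4.12 (cv2) and the standard library are available. Lean on these libraries where they do the work, as an engineer would, in place of code of your own. Each camera call takes 0.05 s, during which the arm holds its last target.

TASK

The round tin of hooks is lying on its side in the cabinet's doorway: without gripping or lifting it, roll it into the cabinet by pushing with the fingertips on its top, so that it stops and lies along the middle of the dark rubber strip, short of the jam jar. Then let go of it and push the cabinet door fully shut, leaving everything else where it is.

Things in the scene. Friction and masses are not known exactly. Their poses are not given: they have to be found in the camera images.
- cabinet: low white wall cabinet on the bench, top off, open from above; fixed. Inside 300 mm deep, 300 wide; boards 16 mm; top of its base board 16 mm, of its walls 116 mm above the bench. Origin: at bench level, mid-width, on the open front edge. x points into the cabinet, y along the front edge away from the hinge side, z up. The open front looks roughly to the robot's right (-y of the world)
- door (a joint): door angle, rad: 0 = shut (firm stop), 1.2 = well open. Hinge axis upright at x = -8, y = -165 mm of the cabinet's frame (the end of the front farther from the robot); at angle a the leaf runs from it along (-sin a, cos a) of that frame. Leaf 330 mm long, 14 mm thick (hinge axis in its middle plane), 6 to 116 mm above the bench. Light friction (under 1 N at the free edge); stays where left
- door_middle (a point): point on the outer face of the door, half-way along the leaf (165 mm from the hinge axis) and half-way up (61 mm above the bench). A 24 mm round knob stands 27 mm out of this face at the same height, 300 mm from the hinge axis
- tin: closed cylindrical steel tin with a paper band, 74 mm in diameter, 110 mm long, about 0.4 kg, lying on its side on the base board (its top 90 mm above the bench), at first sticking out of the doorway. Origin: its centre; y along its own axis (roughly along the cabinet's front edge), x and z turn as it rolls. The hooks inside damp it: let go at 5 cm/s it stops within about 1 cm
- strip: strip of thin dark rubber let flush into the base board, 40 mm wide and 150 mm long, running parallel to the front edge inside the cabinet; fixed. Origin: its centre, on the base board; x points into the cabinet across the strip (the way the tin rolls), y along the strip. It marks where the tin lies; its surface does not affect the rolling
- jar: glass jam jar with a silver lid, 64 mm in diameter, 95 mm tall, standing at the back of the cabinet beyond the strip. Origin: centre of its underside
- nut_driver: nut driver with a blue handle, 205 mm long, 28 mm thick, lying in the cabinet along the side wall nearer to the robot. Origin: under its middle
- stud_finder: grey plastic stud finder, 150 x 58 x 28 mm, lying in the cabinet along the side wall on the hinge side. Origin: centre of its underside
- tape_measure: tape measure, 65 x 35 x 62 mm, standing on the bench beyond the cabinet's back. Origin: centre of its underside
- plug_box: cardboard box, 100 x 70 x 50 mm, on the bench beyond the cabinet's back. Origin: centre of its underside
- glue: white glue bottle, 56 mm in diameter, 150 mm tall, standing on the bench beyond the cabinet's back. Origin: centre of its underside
Things that resemble listed ones, but are neither listed nor needed, are in the scene too. What is shaped like the tin but pink is not meant.

How it is judged:
By the outcome, as a careful person would: the job done as asked, in the order asked, and still so for the second after the job is handed in, with the robot touching nothing.
It also fails if it takes over 64 s, if anything falls off the work surface, if the arm or the gripper's body presses on something with over 40 N, if the wrist force passes 120 N, or if a joint passes its speed limit or range.

## Working session

There is one attempt and no reset: what is moved stays moved. The work goes in short steps, Python scripts to look and compute and a tool call to move; the robot and the scene stay as the last step left them, time stands still between calls to the robot, and variables do not carry over. Pictures are saved under pics/ and viewed, and the job is handed in when it is done.

Besides the shell and the picture viewer there is one more tool, called after "Emit:" by a JSON object that holds its "fn" and its "kwargs". move_arm: Moves the arm, as the interface text tells. Its arguments: {"type":"object","properties":{"deltas":{"type":"array"},"claw":{"type":"number"},"newtons":{"type":"number"}},"required":["deltas"]}

```bash
mkdir -p pics; python3 - <<'E'
from bench import sensors, vision, r
import cv2
s=sensors.get_state();print(s)
for n in ["scene","side","wrist"]:
    cv2.imwrite(f"pics/{n}0.png",vision.capture(n)); print(n,vision.camera_params(n))
E
```

```text
{'clock': 0.0, 'qpos': array([-0.04149318,  0.41797398, -0.0103142 ,  1.61418437,  0.00469561,
        1.11070456, -0.05299211]), 'qvel': array([ 0.00106111,  0.00043856, -0.001958  ,  0.0008712 ,  0.00021431,
       -0.0009939 , -0.00149645]), 'tau': array([ 3.43503270e-04, -8.64444852e+01,  6.79280274e-01, -4.34903777e+01,
        1.92400004e-02,  7.37222959e-03,  1.31192037e-04]), 'position': array([6.24860020e+02, 7.11693425e-03, 4.04055792e+02]), 'eef_rot': array([ 4.20670745e-05,  9.99999806e-01,  8.82216744e-06, -6.21732262e-04]), 'force': array([-0.820689  , -0.20214778,  0.49083822]), 'ft_torque': array([-0.01921777, -0.05245523, -0.0274486 ]), 'grip_width': 0.998733566833683}
scene {'K': array([[493.32788882,   0.        , 318.81319616],
       [  0.        , 493.32788882, 239.33131436],
       [  0.        ,   0.        ,   1.        ]]), 'k1': -0.020314134076330502, 'rvec': array([ 2.42656402,  0.58252876, -0.18862674]), 'tvec': array([-491.42788162, -127.05051828, 1364.39613613])}
side {'K': array([[488.76690027,   0.        , 316.92276602],
       [  0.        , 488.76690027, 231.3111431 ],
       [  0.        ,   0.        ,   1.        ]]), 'k1': -0.01050164505735325, 'rvec': array([ 2.2687867 , -0.12112073,  0.03398235]), 'tvec': array([-497.13237581,  107.82925668, 1179.06110716])}
wrist {'K': array([[372.71897721,   0.        , 322.17944375],
       [  0.        , 372.71897721, 235.75710675],
       [  0.        ,   0.        ,   1.        ]]), 'k1': -0.063137407621265, 'T_tool_cam': array([[ 9.99999871e-01,  2.87822584e-04,  4.18070579e-04,
        -2.24264596e-02],
       [-4.00344362e-04,  9.53594604e-01,  3.01093293e-01,
        -7.69163980e+01],
       [-3.12008398e-04, -3.01093422e-01,  9.53594596e-01,
         3.02333308e+01],
       [ 0.00000000e+00,  0.00000000e+00,  0.00000000e+00,
         1.00000000e+00]])}
```

View pics/scene0.png

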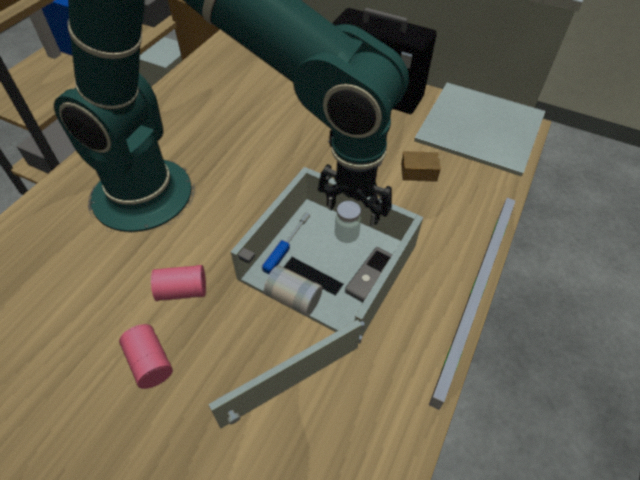

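View pics/side0.png

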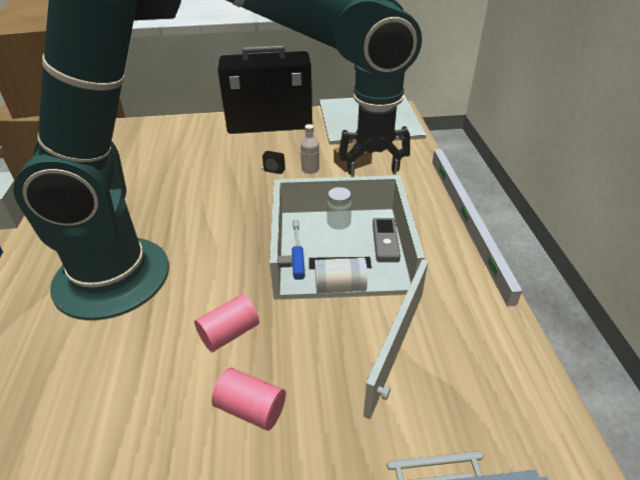

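View pics/wrist0.png

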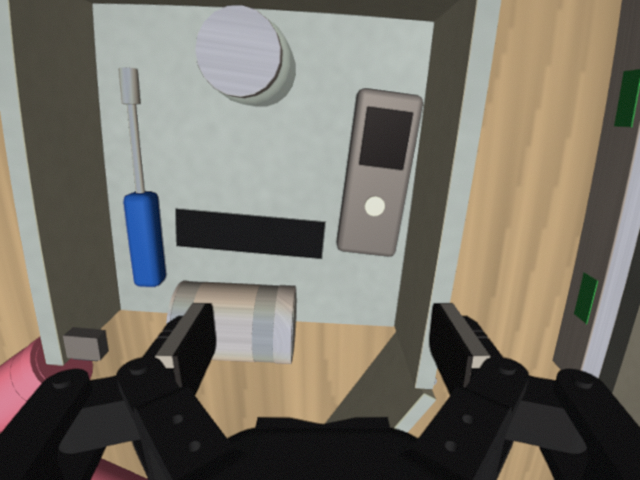

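```bash
cat > h.py <<'E'
import numpy as np, cv2
from scipy.spatial.transform import Rotation as R
from bench import sensors, vision, r
def pose(s):
    q=np.array(s['eef_rot']); T=np.eye(4)
    T[:3,:3]=R.from_quat([q[1],q[2],q[3],q[0]]).as_matrix(); T[:3,3]=s['position']; return T
def w2c(name,s=None):
    p=vision.camera_params(name)
    if name=='wrist':
        M=np.linalg.inv(pose(s)@p['T_tool_cam'])
    else:
        M=np.eye(4);M[:3,:3]=cv2.Rodrigues(p['rvec'])[0];M[:3,3]=p['tvec']
    return p['K'],p['k1'],M
def proj(cam,X):
    K,k1,M=cam; X=np.atleast_2d(X).astype(float)
    uv,_=cv2.projectPoints(X,cv2.Rodrigues(M[:3,:3])[0],M[:3,3],K,np.array([k1,0,0,0,0.]))
    return uv[:,0]
def unproj(cam,uv,z):
    K,k1,M=cam; uv=np.atleast_2d(uv).astype(float); z=np.broadcast_to(z,(len(uv),))
    n=cv2.undistortPoints(uv[:,None],K,np.array([k1,0,0,0,0.]))[:,0]
    C=np.linalg.inv(M); d=np.c_[n,np.ones(len(n))]@C[:3,:3].T; o=C[:3,3]
    return o+d*((z-o[2])/d[:,2])[:,None]
def crop(src,dst,x,y,w,h,k):
    im=cv2.imread(src)[y:y+h,x:x+w]; cv2.imwrite(dst,cv2.resize(im,None,fx=k,fy=k,interpolation=cv2.INTER_CUBIC))
E
python3 - <<'E'
from h import *
crop('pics/wrist0.png','pics/w0a.png',70,190,260,195,3)
crop('pics/wrist0.png','pics/w0b.png',300,0,200,150,4)
crop('pics/side0.png','pics/s0a.png',260,170,180,135,4)
crop('pics/wrist0.png','pics/w0c.png',380,250,90,60,8)
crop('pics/side0.png','pics/s0b.png',350,250,100,170,3)
E
```

```text
(no output)
```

View pics/w0a.png

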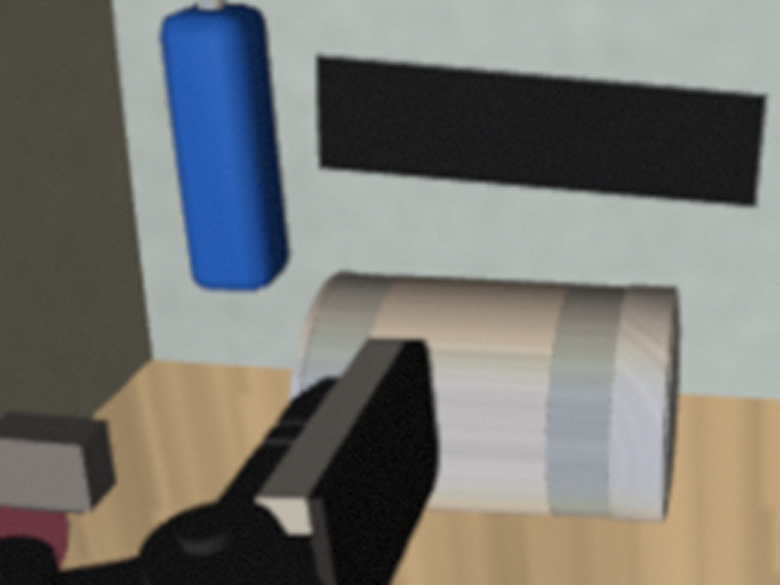

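View pics/s0a.png

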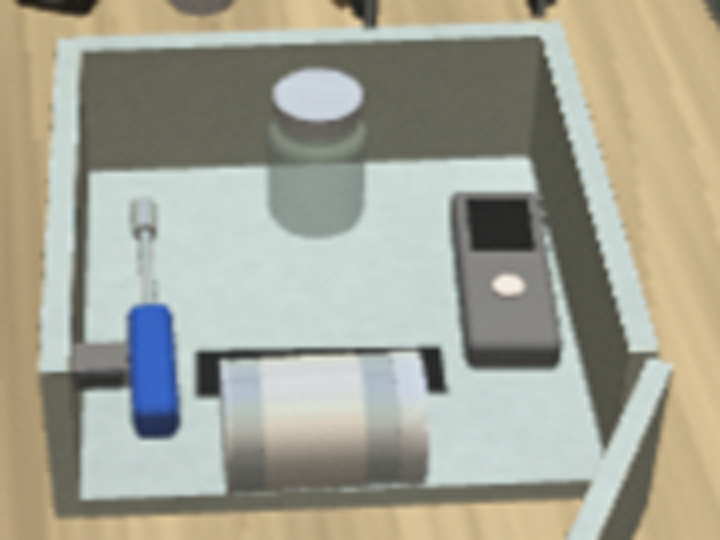

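View pics/s0b.png

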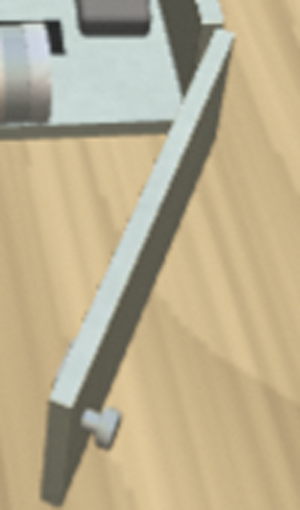

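```bash
cat > m0.py <<'E'
from h import *
from scipy.optimize import least_squares
s=sensors.get_state(); W=w2c('wrist',s); S=w2c('side')
wa=lambda p:np.array(p,float)/3+[70,190]
sa=lambda p:np.array(p,float)/4+[260,170]
strip=unproj(W,wa([(317,57),(766,96),(755,206),(320,166)]),16)
print('strip',strip.round(1),strip.mean(0).round(1))
e=strip[1]+strip[2]-strip[0]-strip[3]; print('yaw y-axis',np.degrees(np.arctan2(e[1],e[0])), np.linalg.norm(e)/2)
print('strip side',unproj(S,sa([(198,352),(442,347),(446,390),(198,397)]),16).round(1))
print('floorW front L/R, back L/R',unproj(W,[wa((152,358)),(395,327),(94,4),(435,19)],16).round(1))
print('floorS',unproj(S,sa([(80,500),(605,480),(90,170),(530,157)]),16).round(1))
print('wallstop S fl-out, fr..',unproj(S,sa([(40,372),(75,372),(58,40),(560,24),(658,350),(628,355)]),116).round(1))
# tin lateral silhouette
C={'W':np.linalg.inv(W[2]),'S':np.linalg.inv(S[2])}
lat=[(W,wa((345,272))),(W,wa((675,287))),(W,wa((440,508))),(W,wa((655,519))),(S,sa((235,362))),(S,sa((415,351))),(S,sa((235,490))),(S,sa((415,484)))]
def ray(c,uv):
    a=unproj(c,uv,0)[0]; o=np.linalg.inv(c[2])[:3,3]; d=a-o; return o,d/np.linalg.norm(d)
def res(p):
    x,y,t=p; a=np.array([np.cos(t),np.sin(t),0]); c=np.array([x,y,53])
    out=[]
    for cam,uv in lat:
        o,d=ray(cam,uv); n=np.cross(d,a); n/=np.linalg.norm(n); out.append(abs((o-c)@n)-37)
    return out
f=least_squares(lambda p:res([p[0],p[1],p[2]])+[0*p[0]],[500,-50,-0.05]); print(f.x,np.array(f.fun).round(1))
# ends: wrist right end, approx at top z=90 
print('ends W top',unproj(W,[wa((345,272)),wa((677,287)),wa((670,400))],[80,80,90]).round(1))
print('ends S', unproj(S,[sa((220,362)),sa((425,350))],[85,85]).round(1))
# door
print('door S',unproj(S,np.array([(52,400),(85,408),(215,30),(235,38)])/3+[350,250],116).round(1))
print('catch W', unproj(W,wa([(0,418),(106,420),(90,510),(0,500)]),[116]).round(1))
print('catch S', unproj(S,sa([(75,345),(130,345),(130,370),(130,385)]),[116,116,116,100]).round(1))
E
python3 m0.py
```

```text
strip [[478.9  -8.3  16. ]
 [627.8 -21.8  16. ]
 [624.2 -60.8  16. ]
 [475.4 -46.5  16. ]] [551.6 -34.4  16. ]
yaw y-axis -5.3252471096512295 149.50740387052466
strip side [[480.8  -9.6  16. ]
 [629.1 -22.5  16. ]
 [624.7 -59.6  16. ]
 [477.3 -48.4  16. ]]
floorW front L/R, back L/R [[ 403.  -121.2   16. ]
 [ 704.8 -141.2   16. ]
 [ 423.4  178.    16. ]
 [ 723.   162.1   16. ]]
floorS [[ 404.  -122.9   16. ]
 [ 700.6 -141.6   16. ]
 [ 423.4  179.    16. ]
 [ 723.2  157.4   16. ]]
wallstop S fl-out, fr.. [[ 389.4 -121.3  116. ]
 [ 407.9 -123.4  116. ]
 [ 409.2  190.5  116. ]
 [ 737.2  168.7  116. ]
 [ 718.1 -142.6  116. ]
 [ 701.3 -144.5  116. ]]
[-7.53542638e+02 -5.14331957e+01 -4.72900730e-02] [ 0.3  0.5 -0.5 -0.3 -1.9 -0.5 -1.   0.6 -0. ]
ends W top [[505.6 -56.9  80. ]
 [601.8 -61.2  80. ]
 [599.8 -92.4  90. ]]
ends S [[487.6 -92.2  85. ]
 [602.1 -95.8  85. ]]
door S [[ 543.1 -429.5  116. ]
 [ 560.3 -436.5  116. ]
 [ 710.1 -149.5  116. ]
 [ 721.9 -159.1  116. ]]
catch W [[ 417.9  -85.2  116. ]
 [ 448.5  -85.   116. ]
 [ 437.9 -114.3  116. ]
 [ 411.6 -111.9  116. ]]
catch S [[ 408.7 -102.5  116. ]
 [ 438.2 -105.9  116. ]
 [ 437.  -125.3  116. ]
 [ 436.5 -120.2  100. ]]
```

```bash
python3 - <<'E'
from h import *
crop('pics/scene0.png','pics/c0a.png',220,170,220,165,4)
E
```

```text
(no output)
```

View pics/c0a.png

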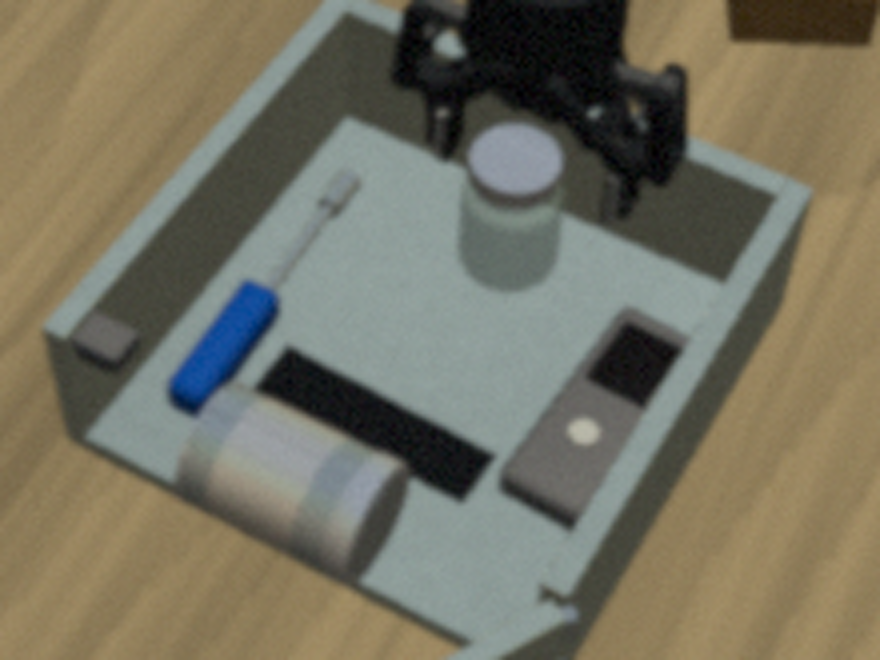

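Emit:
{"fn": "move_arm", "kwargs": {"deltas": [[[-27, -42, 0, 0, 0, -0.25], [-27, -42, 0, 0, 0, -0.25], [-26, -41, 0, 0, 0, 0], [0, 0, -40, 0, 0, 0], [0, 0, -40, 0, 0, 0], [0, 0, -40, 0, 0, 0], [0, 0, -11, 0, 0, 0], [0, 0, 0, 0, 0, 0]]], "claw": 0, "newtons": 20}}

```text
clock: 1.15
position: [545.2, -125.0, 273.9]
eef_rot: [-0.0, 1.0, -0.026, -0.0]
force: [0.4, -0.3, -0.4]
grip_width: -0.006
```

```bash
python3 - <<'E'
from h import *
s=sensors.get_state();print(s['position'],s['force'],s['grip_width'],s['clock'])
cv2.imwrite("pics/side1.png",vision.capture('side'))
crop('pics/side1.png','pics/s1a.png',260,170,180,135,4)
E
```

```text
[ 545.16247249 -125.02738539  273.90047096] [ 0.43364787 -0.25260909 -0.3984164 ] -0.005947604865189262 1.15
```

View pics/s1a.png

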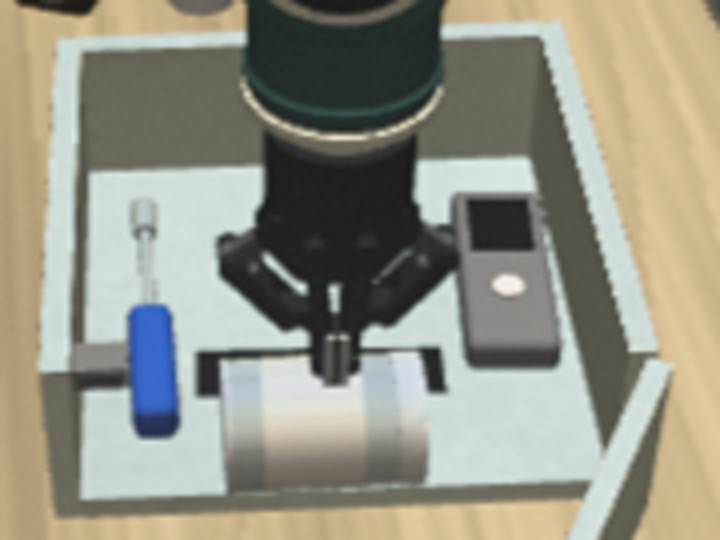

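```bash
python3 - <<'E'
from h import *
S=w2c('side'); f=lambda X:((proj(S,X)-[260,170])*4).round(0)
print('tip',f([[545.2,-125,101],[545.2,-136,101]]))
for cx in (542,545):
  cy=-51.4-0.0473*(cx+753)
  a=np.array([np.cos(-.0473),np.sin(-.0473),0]);n=np.array([-a[1],a[0],0])
  for e in (-55,55):
    P=[np.array([cx,cy,53])+e*a+37*(np.cos(t)*n+np.sin(t)*np.array([0,0,1])) for t in np.linspace(0,2*np.pi,73)]
    q=f(P); print(cx,e,'cols',q[:,0].min(),q[:,0].max(),'rows',q[:,1].min(),q[:,1].max())
E
```

```text
tip [[332. 374.]
 [335. 388.]]
542 -55 cols 220.0 227.0 rows 359.0 492.0
542 55 cols 410.0 428.0 rows 350.0 482.0
545 -55 cols 225.0 232.0 rows 359.0 492.0
545 55 cols 416.0 434.0 rows 350.0 482.0
```

Emit:
{"fn": "move_arm", "kwargs": {"deltas": [[[-3, 0, -5, 0, 0, 0], [0, 0, -4, 0, 0, 0], [0, 0, -0.5, 0, 0, 0], [0, 0, -0.5, 0, 0, 0], [0, 0, -0.5, 0, 0, 0], [0, 0, 0, 0, 0, 0], [0, 0, 0, 0, 0, 0], [0, 0, 0, 0, 0, 0]]]}}

```text
clock: 2.2
position: [542.0, -125.0, 263.2]
eef_rot: [0.0, 1.0, -0.026, -0.0]
force: [0.7, -0.2, -0.3]
grip_width: 0.002
```

Emit:
{"fn": "move_arm", "kwargs": {"deltas": [[[0, 0, -0.5, 0, 0, 0], [0, 0, -0.5, 0, 0, 0], [0, 0, 0, 0, 0, 0], [0, 0, 0, 0, 0, 0], [0, 0, 0, 0, 0, 0], [0, 0, 0, 0, 0, 0], [0, 0, 0, 0, 0, 0], [0, 0, 0, 0, 0, 0]]]}}

```text
clock: 3.2
position: [542.1, -125.2, 262.7]
eef_rot: [0.0, 1.0, -0.026, 0.0]
force: [-3.5, -0.7, 9.8]
grip_width: 0.001
```

Emit:
{"fn": "move_arm", "kwargs": {"deltas": [[[0.1, 3, 0, 0, 0, 0], [0.3, 6, 0, 0, 0, 0], [0.3, 7, 0, 0, 0, 0], [0.4, 7, 0, 0, 0, 0], [0.4, 7, 0, 0, 0, 0], [0.3, 6, 0, 0, 0, 0], [0.3, 6, 0, 0, 0, 0], [0.2, 4, 0, 0, 0, 0]]]}}

```text
clock: 4.2
position: [544.4, -78.8, 263.0]
eef_rot: [0.0, 1.0, -0.026, 0.0]
force: [-5.7, 0.9, 16.3]
grip_width: -0.003
```

```bash
python3 - <<'E'
from h import *
s=sensors.get_state();print(s['position'],s['force'])
cv2.imwrite("pics/side2.png",vision.capture('side'))
crop('pics/side2.png','pics/s2a.png',260,170,180,135,4)
E
```

```text
[544.35499455 -78.78512701 263.00971908] [-5.657023    0.85700944 16.31241522]
```

View pics/s2a.png

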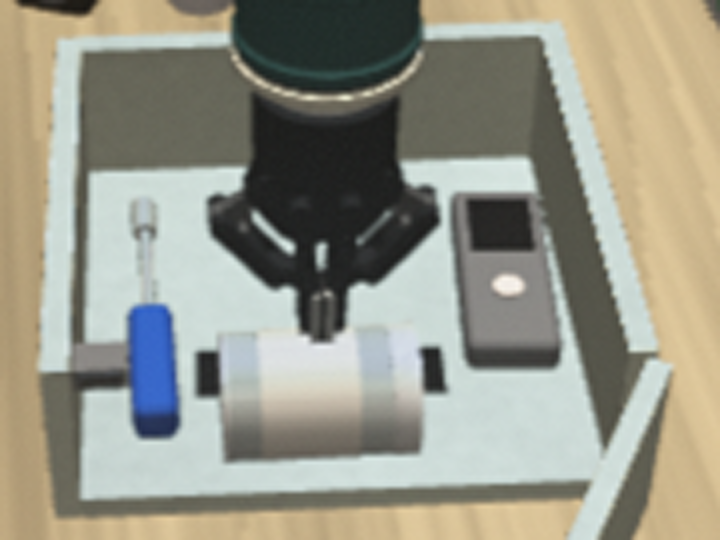

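Emit:
{"fn": "move_arm", "kwargs": {"deltas": [[[0, 0, 6, 0, 0, 0], [0, 0, 0, 0, 0, 0], [0, -11, 0, 0, 0, 0], [0, -11, 0, 0, 0, 0], [0, 0, -2, 0, 0, 0], [0, 0, -2, 0, 0, 0], [0, 0, -1.7, 0, 0, 0], [0, 0, 0, 0, 0, 0]]]}}

```text
clock: 5.25
position: [544.4, -100.8, 262.8]
eef_rot: [0.0, 1.0, -0.026, 0.0]
force: [-4.0, -0.3, 9.3]
grip_width: 0.003
```

Emit:
{"fn": "move_arm", "kwargs": {"deltas": [[[0.1, 3, 0, 0, 0, 0], [0.3, 6, 0, 0, 0, 0], [0.3, 7, 0, 0, 0, 0], [0.4, 7, 0, 0, 0, 0], [0.4, 7, 0, 0, 0, 0], [0.3, 6, 0, 0, 0, 0], [0.3, 6, 0, 0, 0, 0], [0.2, 4, 0, 0, 0, 0]]]}}

```text
clock: 6.25
position: [546.6, -54.4, 263.0]
eef_rot: [-0.0, 1.0, -0.026, -0.0]
force: [-5.0, 0.8, 12.0]
grip_width: 0.001
```

```bash
python3 - <<'E'
from h import *
s=sensors.get_state();print(s['position'],s['force'])
cv2.imwrite("pics/side3.png",vision.capture('side'))
crop('pics/side3.png','pics/s3a.png',260,170,180,135,4)
E
```

```text
[546.60334943 -54.36539871 262.96782728] [-4.96557295  0.8034639  11.96095531]
```

View pics/s3a.png

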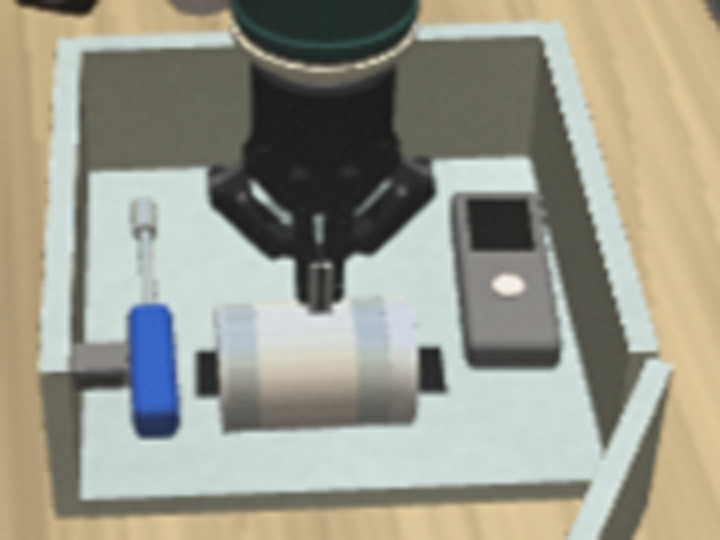

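```bash
cat > tin.py <<'E'
from h import *
S=w2c('side')
def model(cx,cy,deg,cam=S,off=(260,170),k=4):
  t0=np.radians(deg);a=np.array([np.cos(t0),np.sin(t0),0]);n=np.array([-a[1],a[0],0]);out=[]
  for e in (-55,55):
    P=[np.array([cx,cy,53])+e*a+37*(np.cos(t)*n+np.sin(t)*np.array([0,0,1])) for t in np.linspace(0,2*np.pi,73)]
    q=(proj(cam,P)-off)*k; out.append([q[:,0].min(),q[:,0].max(),q[:,1].min(),q[:,1].max()])
  return np.round(out,0)
E
python3 - <<'E'
from tin import *
for d in (-2.7,-4.3):
  for y in (-62,-65,-68): print(d,y,model(545,y,d).tolist())
  print('goal',model(552.5,-35,d).tolist())
E
```

```text
-2.7 -62 [[217.0, 223.0, 299.0, 427.0], [401.0, 418.0, 290.0, 418.0]]
-2.7 -65 [[217.0, 224.0, 302.0, 431.0], [402.0, 419.0, 294.0, 421.0]]
-2.7 -68 [[218.0, 224.0, 306.0, 434.0], [403.0, 420.0, 297.0, 425.0]]
goal [[225.0, 232.0, 268.0, 393.0], [406.0, 422.0, 259.0, 384.0]]
-4.3 -62 [[218.0, 222.0, 297.0, 425.0], [403.0, 416.0, 292.0, 420.0]]
-4.3 -65 [[218.0, 222.0, 301.0, 429.0], [404.0, 417.0, 295.0, 423.0]]
-4.3 -68 [[219.0, 223.0, 304.0, 433.0], [405.0, 418.0, 299.0, 427.0]]
goal [[226.0, 230.0, 266.0, 391.0], [408.0, 421.0, 261.0, 386.0]]
```

```bash
python3 - <<'E'
from tin import *
print(unproj(S,np.array([[317,237],[317,142],[318,95]])/4+[260,170],[16,105,111]).round(1))
E
```

```text
[[567.4  90.2  16. ]
 [564.2  75.4 105. ]
 [570.3 116.1 111. ]]
```

Emit:
{"fn": "move_arm", "kwargs": {"deltas": [[[0, 0, 6, 0, 0, 0], [0, 0, 0, 0, 0, 0], [0, -11, 0, 0, 0, 0], [0, -11, 0, 0, 0, 0], [0, 0, -2, 0, 0, 0], [0, 0, -2, 0, 0, 0], [0, 0, -1.9, 0, 0, 0], [0, 0, 0, 0, 0, 0]]]}}

```text
clock: 7.3
position: [546.7, -76.8, 262.9]
eef_rot: [0.0, 1.0, -0.026, 0.0]
force: [-2.8, -0.0, 9.9]
grip_width: -0.0
```

Emit:
{"fn": "move_arm", "kwargs": {"deltas": [[[0.1, 2, 0, 0, 0, 0], [0.2, 4, 0, 0, 0, 0], [0.3, 5, 0, 0, 0, 0], [0.3, 6, 0, 0, 0, 0], [0.3, 6, 0, 0, 0, 0], [0.3, 5, 0, 0, 0, 0], [0.2, 4, 0, 0, 0, 0], [0.1, 3, 0, 0, 0, 0]]]}}

```text
clock: 8.3
position: [548.4, -41.5, 263.2]
eef_rot: [-0.0, 1.0, -0.026, 0.0]
force: [-6.0, 0.4, 17.0]
grip_width: 0.005
```

```bash
python3 - <<'E'
from h import *
s=sensors.get_state();print(s['position'],s['force'])
cv2.imwrite("pics/side4.png",vision.capture('side'))
crop('pics/side4.png','pics/s4a.png',260,170,180,135,4)
E
```

```text
[548.40599089 -41.54075347 263.24684728] [-6.02512548  0.38008752 16.99683337]
```

View pics/s4a.png

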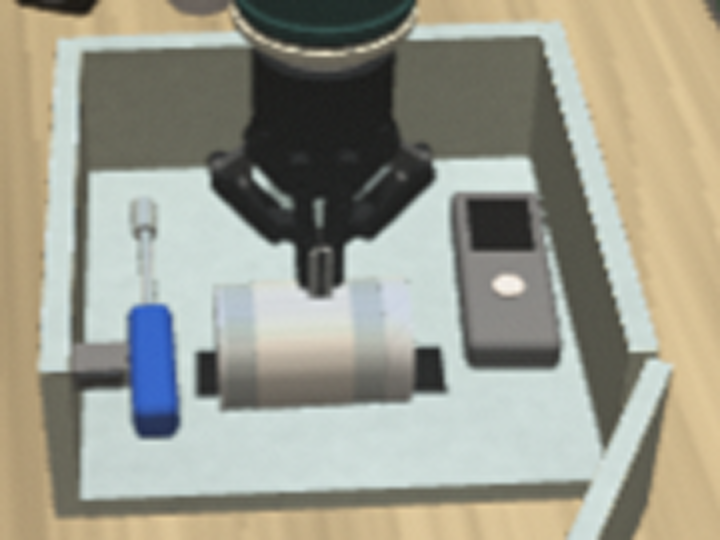

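Emit:
{"fn": "move_arm", "kwargs": {"deltas": [[[0, 0, 6, 0, 0, 0], [0, 0, 0, 0, 0, 0], [0, -7, 0, 0, 0, 0], [0, -7, 0, 0, 0, 0], [0, 0, -2, 0, 0, 0], [0, 0, -2, 0, 0, 0], [0, 0, -1.8, 0, 0, 0], [0, 0, 0, 0, 0, 0]]]}}

```text
clock: 9.35
position: [548.5, -55.8, 263.2]
eef_rot: [-0.0, 1.0, -0.026, 0.0]
force: [-4.2, -1.0, 11.6]
grip_width: -0.001
```

Emit:
{"fn": "move_arm", "kwargs": {"deltas": [[[0.1, 2, 0, 0, 0, 0], [0.2, 3, 0, 0, 0, 0], [0.3, 4, 0, 0, 0, 0], [0.3, 5, 0, 0, 0, 0], [0.3, 5, 0, 0, 0, 0], [0.3, 4, 0, 0, 0, 0], [0.2, 3, 0, 0, 0, 0], [0, 0, 0, 0, 0, 0]]]}}

```text
clock: 10.35
position: [549.9, -29.5, 263.3]
eef_rot: [-0.0, 1.0, -0.026, -0.0]
force: [-7.7, 0.5, 16.5]
grip_width: -0.004
```

```bash
python3 - <<'E'
from tin import *
s=sensors.get_state();print(s['position'],s['force'])
cv2.imwrite("pics/side5.png",vision.capture('side'))
crop('pics/side5.png','pics/s5a.png',260,170,180,135,4)
for y in (-32,-35,-38): print(y,model(545.5,y,-3).tolist())
E
```

```text
[549.9390537  -29.48036871 263.2678089 ] [-7.71644086  0.50811748 16.53321748]
-32 [[213.0, 219.0, 265.0, 390.0], [394.0, 409.0, 257.0, 382.0]]
-35 [[213.0, 219.0, 268.0, 394.0], [395.0, 410.0, 260.0, 386.0]]
-38 [[214.0, 220.0, 272.0, 397.0], [396.0, 411.0, 264.0, 389.0]]
```

View pics/s5a.png

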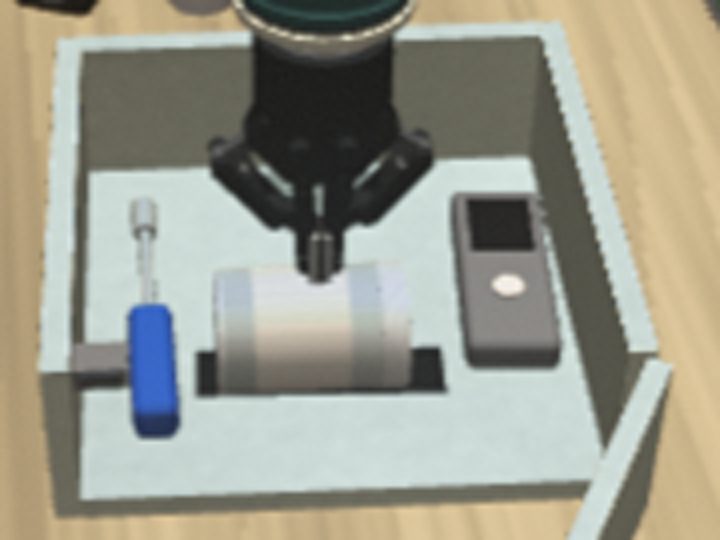

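Emit:
{"fn": "move_arm", "kwargs": {"deltas": [[[0, 0, 20, 0, 0, 0], [0, 0, 40, 0, 0, 0], [0, 0, 40, 0, 0, 0], [0, -20, 0, 0, 0, 0.5], [5, -30, 0, 0, 0, 1], [10, -30, 0, 0, 0, 1], [10, -30, 0, 0, 0, 1], [0, 0, 0, 0, 0, 0]]]}}

```text
clock: 11.4
position: [575.2, -142.2, 362.4]
eef_rot: [0.0, 0.988, 0.156, -0.0]
force: [0.1, 0.4, 0.3]
grip_width: -0.005
```

```bash
python3 - <<'E'
from tin import *
s=sensors.get_state();print(s['position'],s['force'],s['eef_rot'])
cv2.imwrite("pics/side6.png",vision.capture('side'))
crop('pics/side6.png','pics/s6a.png',260,170,180,135,4)
E
```

```text
[ 575.17886622 -142.1889337   362.39248997] [0.07818854 0.41031104 0.29642153] [ 3.26442183e-04  9.87832008e-01  1.55524168e-01 -2.25437995e-04]
```

View pics/s6a.png

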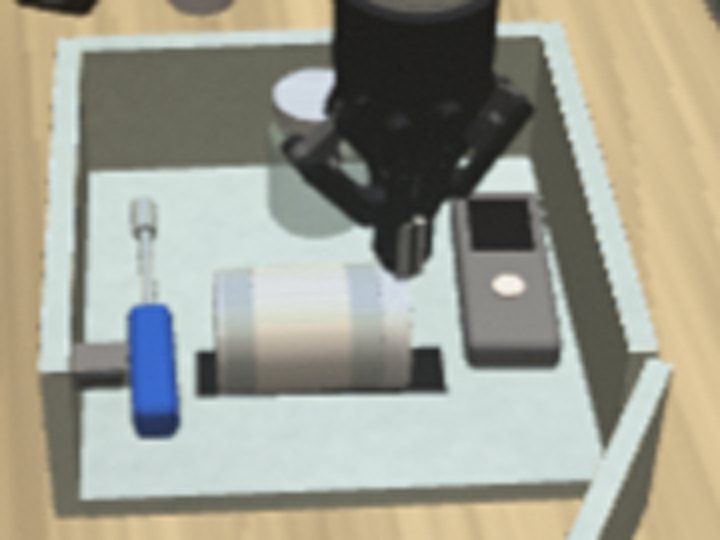

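Emit:
{"fn": "move_arm", "kwargs": {"deltas": [[[10, -40, 0, 0, 0, 1], [10, -45, 0, 0, 0, 1], [10, -45, 0, 0, 0, 1], [11, -46, 0, 0, 0, 1], [10, -46, -10, 0, 0, 1], [0, 0, -35, 0, 0, 1], [0, 0, -35, 0, 0, 1], [0, 0, -34, 0, 0, 0]]]}}

```text
clock: 12.45
position: [626.4, -360.7, 247.5]
eef_rot: [-0.0, 0.866, 0.501, 0.0]
force: [-0.0, 0.2, -1.0]
grip_width: -0.006
```

```bash
python3 - <<'E'
from tin import *
s=sensors.get_state();print(s['position'],s['force'],s['eef_rot'])
cv2.imwrite("pics/side7.png",vision.capture('side'))
crop('pics/side7.png','pics/s7a.png',300,230,240,190,3)
E
```

```text
[ 626.3859369  -360.65434592  247.5042875 ] [-0.04055413  0.21328817 -1.00960337] [-3.60031483e-04  8.65585658e-01  5.00760721e-01  1.96186357e-04]
```

View pics/s7a.png

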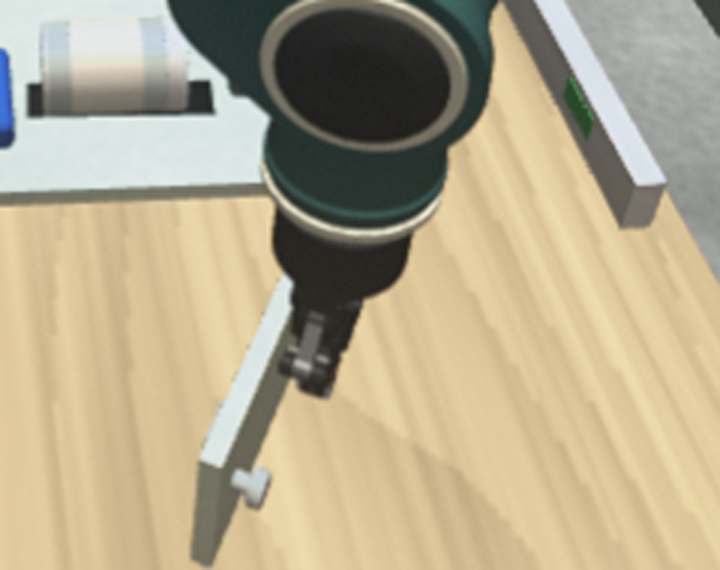

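```bash
python3 - <<'E'
import numpy as np
H=np.array([717,-151.]);th=np.radians(4.0)
ex=np.array([np.sin(th),np.cos(th)]);ey=np.array([-np.cos(th),np.sin(th)])
def P(a,off=18,rho=230):
    L=-np.sin(a)*ex+np.cos(a)*ey; n=-(np.cos(a)*ex+np.sin(a)*ey)
    return H+rho*L+off*n
p=np.array([626.4,-360.7])
for a in np.linspace(1.1,0.0,23):
    q=P(a); print(round(a,2),q.round(1),(q-p).round(1)); p=q
E
```

```text
1.1 [ 614.1 -357.5] [-12.3   3.2]
1.05 [ 603.9 -352.1] [-10.2   5.4]
1.0 [ 594.  -346.2] [-9.9  5.9]
0.95 [ 584.4 -339.8] [-9.6  6.4]
0.9 [ 575.1 -332.9] [-9.3  6.9]
0.85 [ 566.2 -325.6] [-8.9  7.3]
0.8 [ 557.6 -317.8] [-8.5  7.8]
0.75 [ 549.5 -309.7] [-8.1  8.2]
0.7 [ 541.8 -301.1] [-7.7  8.6]
0.65 [ 534.5 -292.1] [-7.3  8.9]
0.6 [ 527.7 -282.8] [-6.8  9.3]
0.55 [ 521.3 -273.2] [-6.4  9.6]
0.5 [ 515.5 -263.3] [-5.9  9.9]
0.45 [ 510.1 -253.1] [-5.4 10.2]
0.4 [ 505.3 -242.6] [-4.8 10.5]
0.35 [ 500.9 -231.9] [-4.3 10.7]
0.3 [ 497.2 -221. ] [-3.8 10.9]
0.25 [ 493.9 -209.9] [-3.2 11.1]
0.2 [ 491.3 -198.7] [-2.7 11.2]
0.15 [ 489.2 -187.4] [-2.1 11.3]
0.1 [ 487.6 -175.9] [-1.5 11.4]
0.05 [ 486.7 -164.4] [-1.  11.5]
0.0 [ 486.3 -152.9] [-0.4 11.5]
```

Emit:
{"fn": "move_arm", "kwargs": {"deltas": [[[-12.3, 3, 0, 0, 0, 0], [-10, 5.5, 0, 0, 0, -0.48], [-10, 6, 0, 0, 0, -0.48], [-9.6, 6.4, 0, 0, 0, -0.48], [-9.3, 7, 0, 0, 0, -0.48], [-9, 7.3, 0, 0, 0, -0.48], [-8.5, 7.8, 0, 0, 0, -0.48], [-8, 8.2, 0, 0, 0, -0.48]]]}}

```text
clock: 13.5
position: [549.0, -310.3, 251.1]
eef_rot: [0.001, 0.941, 0.34, 0.001]
force: [-0.4, -2.0, 0.3]
grip_width: -0.006
```

```bash
python3 - <<'E'
from tin import *
s=sensors.get_state();print(s['position'],s['force'],s['eef_rot'])
cv2.imwrite("pics/side8.png",vision.capture('side'))
crop('pics/side8.png','pics/s8a.png',260,190,240,190,3)
E
```

```text
[ 549.01471501 -310.34027796  251.12414482] [-0.43666923 -2.01276609  0.29118409] [0.00107138 0.94055055 0.33965066 0.00097576]
```

View pics/s8a.png

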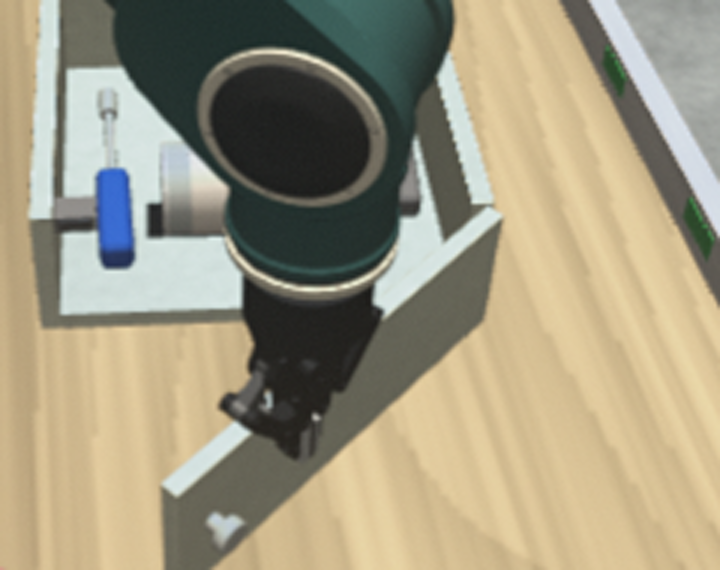

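Emit:
{"fn": "move_arm", "kwargs": {"deltas": [[[-7.7, 8.6, 0, 0, 0, -0.48], [-7.3, 8.9, 0, 0, 0, -0.48], [-6.8, 9.3, 0, 0, 0, -0.48], [-6.4, 9.6, 0, 0, 0, -0.48], [-5.9, 9.9, 0, 0, 0, -0.48], [-5.4, 10.2, 0, 0, 0, -0.48], [-4.8, 10.5, 0, 0, 0, -0.48], [-4.3, 10.7, 0, 0, 0, -0.48]]]}}

```text
clock: 14.55
position: [500.7, -232.9, 250.6]
eef_rot: [0.001, 0.989, 0.145, 0.001]
force: [-1.1, -1.2, 3.1]
grip_width: -0.001
```

Emit:
{"fn": "move_arm", "kwargs": {"deltas": [[[-3.8, 10.5, 0, 0, 0, -0.48], [-3.2, 10, 0, 0, 0, -0.48], [-2.7, 9, 0, 0, 0, -0.48], [-2.1, 9, 0, 0, 0, -0.48], [-1.5, 9, 0, 0, 0, -0.48], [-1, 8, 0, 0, 0, -0.48], [-0.4, 6, 0, 0, 0, -0.3], [0, 4, 0, 0, 0, 0]]]}}

```text
clock: 15.55
position: [486.2, -167.3, 250.3]
eef_rot: [0.0, 1.0, -0.02, 0.001]
force: [-2.3, -0.9, 7.8]
grip_width: -0.003
```

```bash
python3 - <<'E'
from tin import *
s=sensors.get_state();print(s['position'],s['force'],s['eef_rot'])
cv2.imwrite("pics/side9.png",vision.capture('side'))
crop('pics/side9.png','pics/s9a.png',250,170,200,160,4)
E
```

```text
[ 486.24712419 -167.3128592   250.32364908] [-2.30580309 -0.90477312  7.82294136] [ 1.40165068e-04  9.99808846e-01 -1.95204844e-02  1.09637324e-03]
```

View pics/s9a.png

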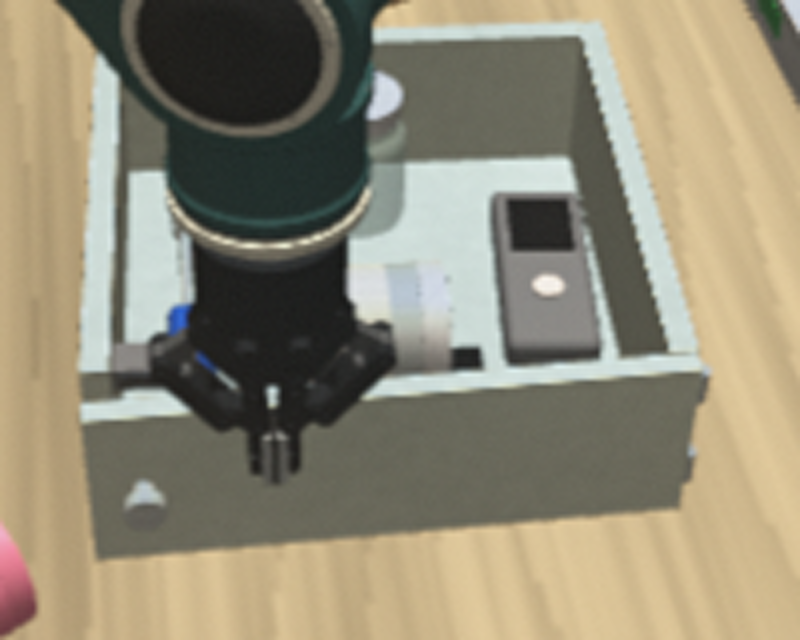

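Emit:
{"fn": "move_arm", "kwargs": {"deltas": [[[0, 0, 4, 0, 0, 0], [0, 0, 4, 0, 0, 0], [0, 1, 0, 0, 0, 0], [0, 1, 0, 0, 0, 0], [0, 1, 0, 0, 0, 0], [0, 1, 0, 0, 0, 0], [0, 1, 0, 0, 0, 0], [0, 0, 0, 0, 0, 0]]]}}

```text
clock: 16.6
position: [486.1, -162.5, 256.7]
eef_rot: [-0.0, 1.0, -0.02, -0.0]
force: [-0.0, 0.4, 0.2]
grip_width: -0.0
```

```bash
python3 - <<'E'
from tin import *
s=sensors.get_state();print(s['position'],s['force'],s['eef_rot'])
cv2.imwrite("pics/side10.png",vision.capture('side'))
crop('pics/side10.png','pics/s10a.png',250,170,200,160,4)
E
```

```text
[ 486.0892184  -162.48253923  256.71004648] [-0.00343987  0.36040497  0.21609954] [-1.83828901e-05  9.99802879e-01 -1.98543129e-02 -9.16777213e-05]
```

View pics/s10a.png

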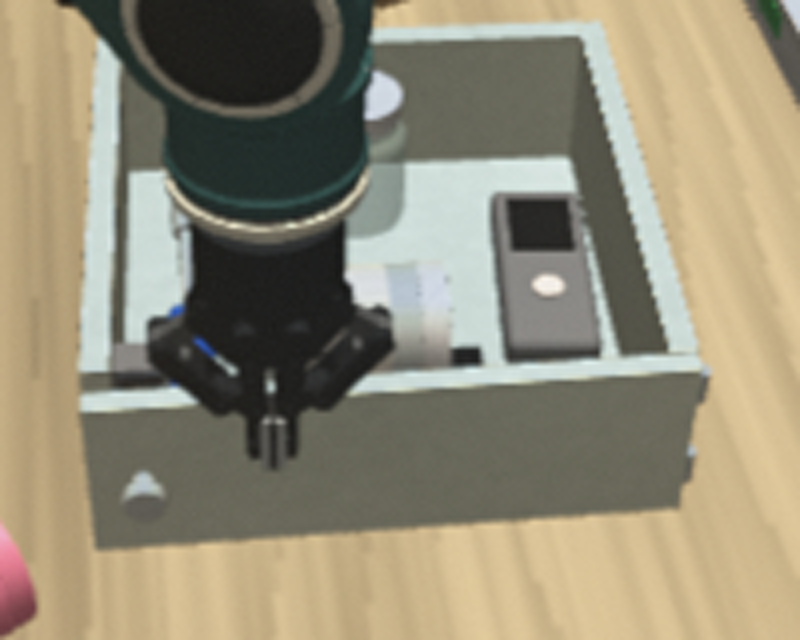

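Emit:
{"fn": "move_arm", "kwargs": {"deltas": [[[0, 1, 0, 0, 0, 0], [0, 1, 0, 0, 0, 0], [0, 1, 0, 0, 0, 0], [0, 1, 0, 0, 0, 0], [0, 1, 0, 0, 0, 0], [0, 1, 0, 0, 0, 0], [0, 0, 0, 0, 0, 0], [0, 0, 0, 0, 0, 0]]]}}

```text
clock: 17.65
position: [486.1, -156.6, 256.8]
eef_rot: [0.0, 1.0, -0.02, -0.0]
force: [-0.7, -0.1, 0.5]
grip_width: -0.004
```

Emit:
{"fn": "move_arm", "kwargs": {"deltas": [[[0, 0.5, 0, 0, 0, 0], [0, 0.5, 0, 0, 0, 0], [0, 0.5, 0, 0, 0, 0], [0, 0.5, 0, 0, 0, 0], [0, 0.5, 0, 0, 0, 0], [0, 0.5, 0, 0, 0, 0], [0, 0, 0, 0, 0, 0], [0, 0, 0, 0, 0, 0]]]}}

```text
clock: 18.65
position: [486.1, -153.5, 256.7]
eef_rot: [-0.0, 1.0, -0.02, -0.0]
force: [-0.3, 0.0, -0.1]
grip_width: -0.001
```

```bash
python3 - <<'E'
from tin import *
s=sensors.get_state();print(s['position'],s['force'])
cv2.imwrite("pics/side11.png",vision.capture('side'))
crop('pics/side11.png','pics/s11a.png',250,170,200,160,4)
E
```

```text
[ 486.06920332 -153.54759599  256.73637941] [-0.3382459   0.04300946 -0.09710059]
```

View pics/s11a.png

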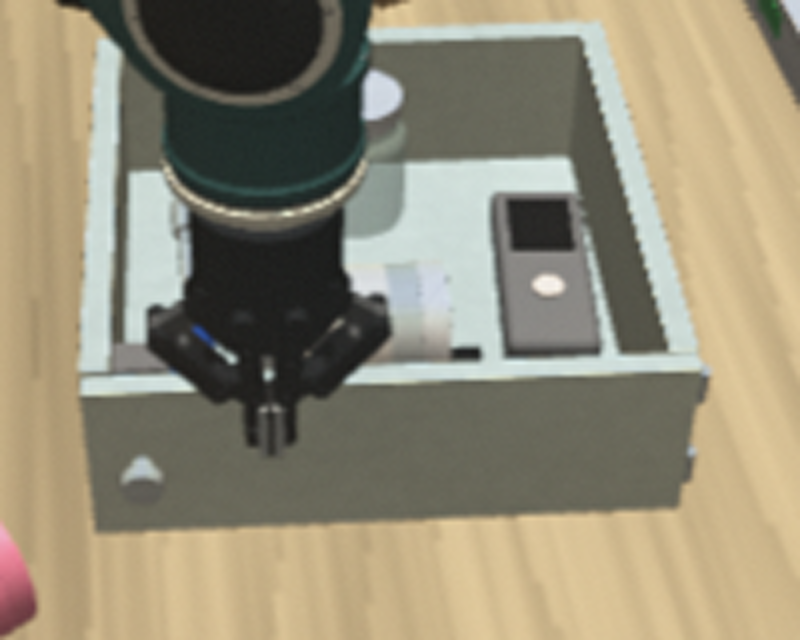

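Nearly shut (door's left top edge meets the side wall at about (85,375)); a few mm more until the stop is felt.

Emit:
{"fn": "move_arm", "kwargs": {"deltas": [[[0, 0.4, 0, 0, 0, 0], [0, 0.4, 0, 0, 0, 0], [0, 0.4, 0, 0, 0, 0], [0, 0.3, 0, 0, 0, 0], [0, 0, 0, 0, 0, 0], [0, 0, 0, 0, 0, 0], [0, 0, 0, 0, 0, 0], [0, 0, 0, 0, 0, 0]]]}}

```text
clock: 19.7
position: [486.1, -152.1, 256.8]
eef_rot: [0.0, 1.0, -0.02, -0.0]
force: [0.1, -0.6, 0.2]
grip_width: -0.002
```

Emit:
{"fn": "move_arm", "kwargs": {"deltas": [[[0, 0.4, 0, 0, 0, 0], [0, 0.4, 0, 0, 0, 0], [0, 0.4, 0, 0, 0, 0], [0, 0, 0, 0, 0, 0], [0, 0, 0, 0, 0, 0], [0, 0, 0, 0, 0, 0], [0, 0, 0, 0, 0, 0], [0, 0, 0, 0, 0, 0]]]}}

```text
clock: 20.7
position: [486.0, -151.8, 256.8]
eef_rot: [0.001, 1.0, -0.02, 0.0]
force: [0.8, -8.8, -2.2]
grip_width: 0.001
```

Emit:
{"fn": "move_arm", "kwargs": {"deltas": [[[0, 0.6, 0, 0, 0, 0], [0, 0, 0, 0, 0, 0], [0, 0, 0, 0, 0, 0], [0, 0, 0, 0, 0, 0], [0, 0, 0, 0, 0, 0], [0, 0, 0, 0, 0, 0], [0, 0, 0, 0, 0, 0], [0, 0, 0, 0, 0, 0]]]}}

```text
clock: 21.7
position: [486.0, -151.6, 256.8]
eef_rot: [0.001, 1.0, -0.021, 0.0]
force: [-0.4, -11.8, -3.5]
grip_width: 0.001
```

Emit:
{"fn": "move_arm", "kwargs": {"deltas": [[[0, -3, 0, 0, 0, 0], [0, -12, 0, 0, 0, 0], [0, -25, 0, 0, 0, 0], [0, -30, 10, 0, 0, 0], [0, -30, 30, 0, 0, 0], [0, -30, 40, 0, 0, 0], [0, -30, 40, 0, 0, 0], [0, 0, 0, 0, 0, 0]]]}}

```text
clock: 22.7
position: [485.7, -313.3, 379.6]
eef_rot: [0.001, 1.0, -0.022, 0.002]
force: [-0.1, -0.1, -1.1]
grip_width: -0.002
```

```bash
python3 - <<'E'
from tin import *
s=sensors.get_state();print(s['position'],s['force'],s['clock'])
for n in ('side','scene'): cv2.imwrite(f"pics/{n}12.png",vision.capture(n))
crop('pics/side12.png','pics/s12a.png',250,170,200,150,4)
crop('pics/scene12.png','pics/c12a.png',210,150,220,165,3.5)
E
```

```text
[ 485.69477342 -313.2828481   379.64458929] [-0.14182147 -0.08167776 -1.06448902] 22.7
```

View pics/s12a.png

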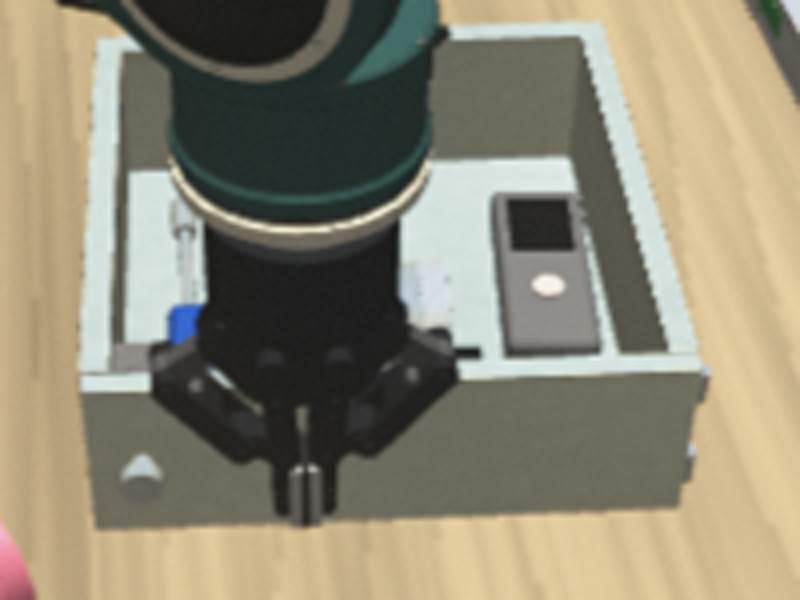

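View pics/c12a.png

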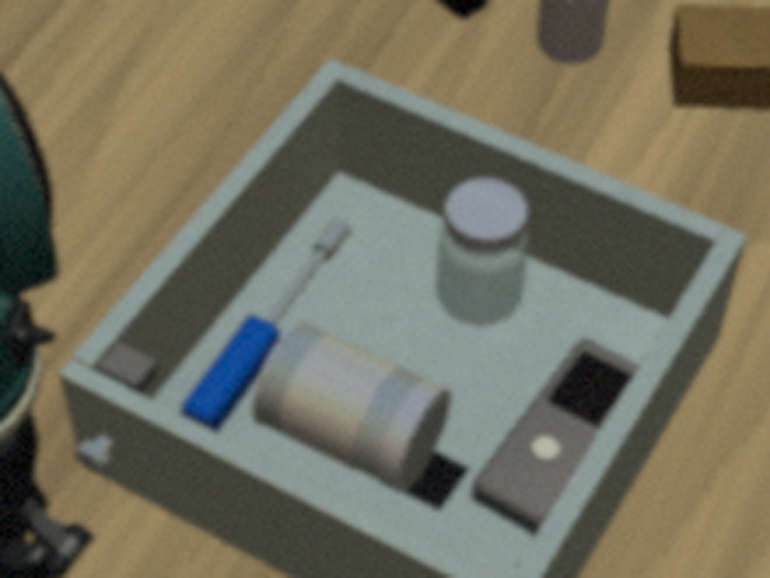

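```bash
python3 - <<'E'
from tin import *
C=w2c('scene')
def hull(cx,cy,d): 
  t0=np.radians(d);a=np.array([np.cos(t0),np.sin(t0),0]);n=np.array([-a[1],a[0],0])
  P=[np.array([cx,cy,53])+e*a+37*(np.cos(t)*n+np.sin(t)*np.array([0,0,1])) for e in(-55,55) for t in np.linspace(0,2*np.pi,73)]
  return cv2.convexHull(proj(C,P).astype(np.float32))
im=cv2.imread('pics/scene12.png')[150:315,210:430]; im=cv2.resize(im,None,fx=3.5,fy=3.5)
for p,c in (((545.5,-34,-3),(0,0,255)),):
  cv2.polylines(im,[((hull(*p)-[210,150])*3.5).astype(np.int32)],True,c,1)
e=np.array([.9970,-.0767]);n=np.array([.0767,.997])
st=[np.r_[np.array([552.5,-35])+i*75*e+j*20*n,16] for i,j in((-1,-1),(1,-1),(1,1),(-1,1))]
cv2.polylines(im,[((proj(C,st)-[210,150])*3.5).astype(np.int32)],True,(0,255,0),1)
cv2.imwrite('pics/c12b.png',im)
E
```

```text
(no output)
```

View pics/c12b.png

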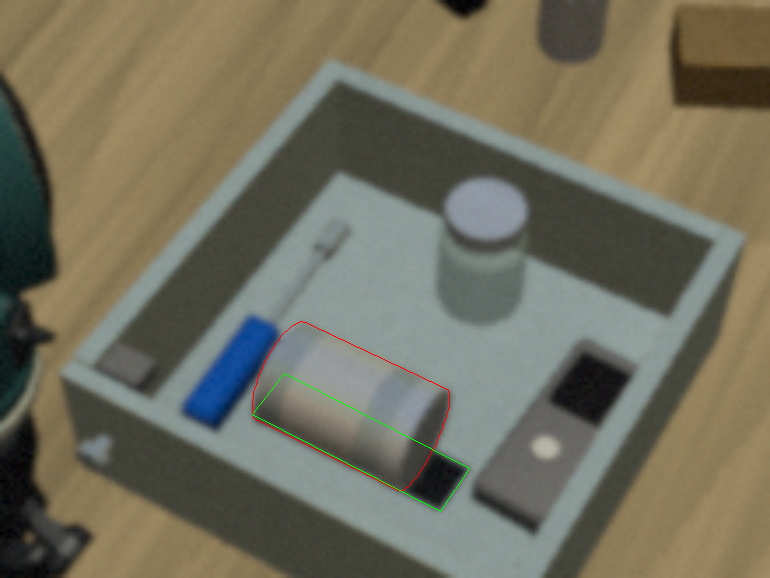

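```bash
python3 - <<'E'
from bench import r
print(r.hand_in())
E
```

```text
the job is handed in; nothing more can be done
None
```

The tin is lying along the dark strip, the door is pushed shut against its stop, and the job is handed in after about 23 s of the 64 s allowed.

- **Tin:** I rolled it in with four short strokes of the closed fingertips on its top. The last pictures put its centre about 1–2 mm from the strip's middle across it and about 7 mm along it, turned 1–2° from the strip. The tin is within the ends of the strip and clear of the jar.
- **Door:** I pushed its outer face with the fingertips until I felt the stop at about 12 N, then backed the arm off. The pictures show the leaf flush with the front edge.
- **Other things:** the jar, nut driver and stud finder look unmoved in the last scene picture. I did not measure them or the things behind the cabinet again.
- **One irregularity:** part of the gripper pressed on the door's top edge with about 8 N during the swing. I raised the tool, and the upward force went to zero.

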